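# Refit an access cover and hold it against its seal

### The job

Refit the loose access cover on the machine housing: pick the cover up and set its skirt over the housing's neck, then turn the wing of the quarter-turn fastener clockwise until it lines up with the two engraved marks on the cover, so that its cross pin meets the slot underneath. Then press the cover fully home against the sprung seal, level, and finish while still holding it pressed there: do not let it spring back up.

Things in the scene. Friction and masses are not known exactly. Their poses are not given: they have to be found in the camera images.
- wing_grip (a point): Centre (half-way up) of the upright steel wing in the middle of the loose cover: a bar 42 mm long (its x axis), 12 mm thick (y), 28 mm tall. The plate's top lies 17 mm below this point; on it, round the wing, a washer 4 mm high, 14 mm radius. Wing plus cover weigh about 0.3 kg, balanced under the wing, so the cover can be carried by it; friction (0.06 N m) keeps the cover from swinging round.
- cover_face (a point): Middle of the underside of the loose aluminium cover's plate; x along its long side, z up. An inverted tray, outside 130 (x) x 100 mm: plate 5 mm thick, from this point up; skirt 3 mm thick reaching 18 mm below it (inside 124 x 94 mm). It starts flat on the bench on its skirt. Two short dark marks on top show the slot's line, along x through the middle. It fits either way round.
- pin (a point): Centre of the fastener's round cross pin, under the plate inside the skirt: 36 mm long, 8 mm thick, parallel to the wing and turning with it; 10 mm below cover_face, 32 mm below wing_grip.
- housing_seat (a point): Centre of the mouth of the grey housing, level with the top of its neck, 70 mm above the bench; x along its long side, z up. Housing fixed, foot 150 x 122 mm, cable gland at the +x end. Neck 121 (x) x 91 mm outside, 20 mm tall, rounded rim: the skirt slips over it with 1.5 mm to spare each side. Cover home: cover_face coincides with this point, plate on the rim.
- slot (a point): Centre of the mouth of the slot in the deck inside the neck, 4 mm below housing_seat: 46 mm long (x, the housing's long side), 14 mm wide, 10 mm deep. While the wing is not lined up, the pin stands on the deck and the cover stays 10 mm above home; lined up within about 0.15 rad it enters the slot.
- wing (a joint): Angle of the wing relative to the cover, rad, positive counter-clockwise seen from above; 0 = along the cover's long side, in line with the marks and the slot. Starts at 0.7 to 1.4; turn it clockwise (to smaller values). Stops at -0.5 and 1.57. It stays where it is left.
- seal (a joint): How far the black rubber seal, a rectangular ring 108 x 78 mm inside the neck, is pressed down, m: 0 = up, standing 6 mm above the neck's rim; 0.006 = level with the rim (cover home). Sprung: 6 N to start it moving, 14 N at 0.006, of which the cover's weight gives about 3 N. Released, it lifts the cover again.

How it is judged:
On the way, in this order (a step that is already met when the one before it is completed fails the run):
1. the cover sits over the housing's neck, standing on its cross pin or lower (horizontal distance between cover_face and housing_seat below 0.005 m and angle between the x axis of cover_face and the x axis of housing_seat, either way round below 0.06 rad and z of cover_face in the frame of housing_seat below 0.014 m and angle between cover_face's own z axis and vertical below 0.12 rad), for 0.2 s.
2. the wing is turned into line with the slot, the cover still over the neck (horizontal distance between cover_face and housing_seat below 0.005 m and angle between the x axis of cover_face and the x axis of housing_seat, either way round below 0.06 rad and value of joint wing between -0.25 and 0.25 rad and z of cover_face in the frame of housing_seat below 0.014 m), for 0.2 s.
At the end, for the whole second after the job is handed in: The cover is held home on the neck against the sprung seal: its plate within 2 mm of the rim and level within 0.04 rad, centred within 5 mm and square to the housing within 0.06 rad, the wing within 0.25 rad of the slot's line, the seal pressed down by more than 4 mm (horizontal distance between cover_face and housing_seat below 0.005 m and angle between the x axis of cover_face and the x axis of housing_seat, either way round below 0.06 rad and value of joint wing between -0.25 and 0.25 rad and z of cover_face in the frame of housing_seat between -0.004 and 0.002 m and value of joint seal above 0.004 m and angle between cover_face's own z axis and vertical below 0.04 rad); the arm keeps its last pose, push and grip.
It also fails if it takes over 45 s, if anything falls off the work surface, if the arm or the gripper's body presses on something with over 40 N, if the wrist force passes 120 N, or if a joint passes its speed limit or range.

### The arm

A 7-joint arm with a two-finger parallel gripper is mounted at the origin on a cart in front of the work surface, level with it; the furniture and walls round the work are solid. World frame = base frame: x ahead of the robot, y to its left, z up, the work surface at z = 0. Lengths are in m, angles in rad, forces in N, time in s.
With the tool pointing down it reaches from about 0.375 to 0.925 m from the base axis. Payload 3.1 kg.
Tool frame: the origin (TCP) lies at the very end of the fingers, on their centre line; the grasp point (between the pads) lies 19 mm behind it; z points along the fingers, y is the direction in which the jaws open and shut (so a half turn about z gives the same grasp; the last joint's range is limited). The gripper opens to 85 mm and grips with 20 to 120 N. Pads are 22 mm wide; open, the fingers measure 114 mm over their backs; the gripper's body (76 mm by 85 mm) begins 54 mm behind the grasp point. The pads swing forward as they close: fully open they stand 13 mm farther back than shut.
Start: joints at [-1.423, 0.383, 0.044, 1.598, -0.018, 1.161, -0.05], TCP at [0.158, 0.63, 0.202] pointing down, gripper open.
Joint ranges: [-2.61, 2.61], [-0.41, 2.15], [-1.48, 1.57], [0, 2.5], [-1.57, 4.71], [0.05, 1.97], [-2.85, 2.85]. Speed limits (rad/s): [2.79, 2.79, 3.14, 3.14, 3.14, 3.14, 3.14].

### API

Orientations are given as a unit quaternion [x, y, z, w].
In Python, from station import * gives the robot as it stands.
- The arm moves only by the tool move_arm, never from a script. Its argument "moves" is a list of rows, each an object with "translation": the shift along the tool's x, y, z in mm, a list of three; "yaw": the turn about the tool's z in degrees; "grip": the opening, from -1 (shut) to 1 (fully open), so that 0 is half open. A call has 1 to 10 rows; each row is the pose to reach, as a shift and turn from the pose commanded when the call began, along the tool's axes at that moment; what a row does not reach only later rows make up. A row lasts 1/8 s, in which the tool goes at most 62.5 mm and 10.7 degrees, less where a joint would pass 70% of its speed; a pose out of reach is approached as far as the arm can. A call with a gripper value outside its range is refused whole. The fingers move at their own pace and stop on an object; the grip force is fixed at half the most. Time passes only in rows, so rows that repeat a pose let the fingers close. It gives the time, the measured TCP pose, the force and the opening at its end, in the units of the state.
- read_state(): the state, without advancing time (a new reading comes with each control period).
- get_image(name): name is "scene" or "top" or "wrist"; returns a dict with "img" (480x640x3 uint8, blue, green, red), "mtx" (3x3 intrinsics, pixels), "R" (3x3) and "t" (3): a world point X has camera coordinates R X + t. Camera axes: x right, y down, z forward; pixel columns grow to the right and rows downward; lengths in m; the calibration is good to about 2 mm. A picture is of the moment at which its call begins. There is no depth.
- job_done(): hands the job in, once; it reports no verdict.
The state is a dict: "time": time; "joints": joint angles; "qd": joint speeds; "joint_efforts": joint torques, N m; "eef_pos": TCP position; "ee_rot": TCP orientation; "force": force on the tool from outside, world axes, zero at the start; "wrist_torque": the same for the moment, N m; "opening": finger opening in m.
Only numpy, scipy, OpenCV 4.12 (cv2) and the standard library are available. Lean on these libraries where they do the work, as an engineer would, in place of code of your own. Each camera call takes 0.05 s, during which the arm holds its last target.

## Working session

There is one attempt and no reset: what is moved stays moved. The work goes in short steps, Python scripts to look and compute and a tool call to move; the robot and the scene stay as the last step left them, time stands still between calls to the robot, and variables do not carry over. Pictures are saved under pics/ and viewed, and the job is handed in when it is done.

Besides the shell and the picture viewer there is one more tool, called after "Request:" by a JSON object that holds its "fn" and its "kwargs", one argument or row to a line. move_arm: Moves the arm, as the interface text tells. Its arguments: {"type":"object","properties":{"moves":{"type":"array"}},"required":["moves"]}

```bash
mkdir -p pics; ls
python3 - <<'E'
from station import *
import cv2,numpy as np
print(read_state())
for n in ["scene","top","wrist"]:
    d=get_image(n); cv2.imwrite(f"pics/{n}0.png",d["img"]); np.savez(f"pics/{n}0.npz",**d)
    print(n,d["mtx"].tolist(),d["R"].round(4).tolist(),d["t"].round(4).tolist())
E
```

```text
pics
{'time': 0.0, 'joints': array([-1.42281943,  0.38385888,  0.04384059,  1.59957477, -0.01789616,
        1.1611815 , -0.04987817]), 'qd': array([-0.00013018, -0.00047472,  0.00060141, -0.0029001 ,  0.00135772,
        0.00033203,  0.00034525]), 'joint_efforts': array([-2.14699926e-04, -4.33466077e+01,  1.02446146e+00, -2.49507594e+01,
        1.06321980e-02,  1.14291554e-02,  1.07218032e-06]), 'eef_pos': array([0.15791954, 0.62947904, 0.20077156]), 'ee_rot': array([ 1.22531160e-01,  9.92463796e-01, -1.31206908e-03, -8.73330592e-05]), 'force': array([0.13634448, 0.62528039, 0.29785436]), 'wrist_torque': array([-0.04177677, -0.01356689, -0.02131352]), 'opening': 0.08541010712772748}
scene [[497.90078665466194, 0.0, 319.966660556845], [0.0, 497.90078665466194, 240.2662498389947], [0.0, 0.0, 1.0]] [[-0.8516, -0.524, -0.0134], [-0.3251, 0.5482, -0.7706], [0.4111, -0.6519, -0.6372]] [0.3583, 0.3217, 0.5889]
top [[486.58559328989685, 0.0, 324.1983432844502], [0.0, 486.58559328989685, 239.1234306897298], [0.0, 0.0, 1.0]] [[-0.0345, -0.9994, -0.0039], [-0.9772, 0.0346, -0.2097], [0.2097, -0.0035, -0.9778]] [-0.1134, 0.5155, 0.8284]
wrist [[414.9170115039873, 0.0, 322.7871812510953], [0.0, 414.9170115039873, 240.31486249716767], [0.0, 0.0, 1.0]] [[0.2436, 0.9699, -0.0028], [0.933, -0.2335, 0.274], [0.2651, -0.0694, -0.9617]] [-0.6482, -0.0366, 0.379]
```

View pics/scene0.png

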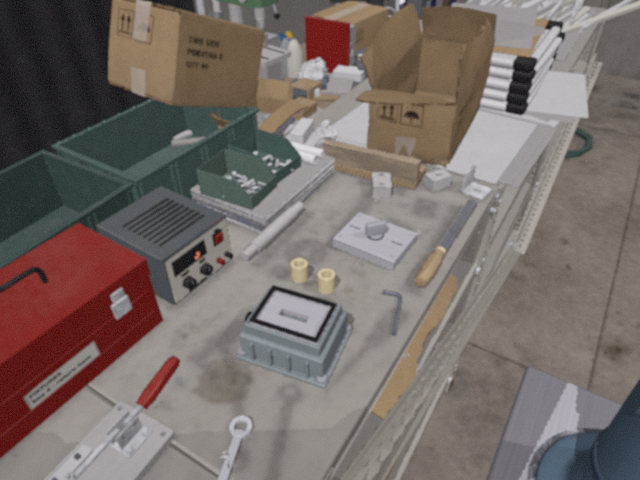

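View pics/top0.png

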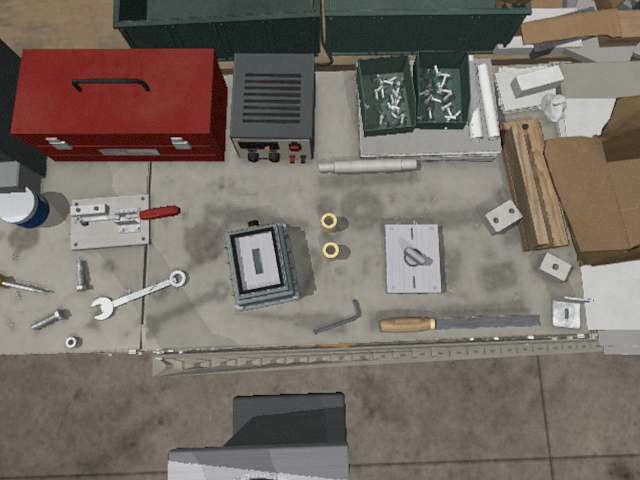

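View pics/wrist0.png

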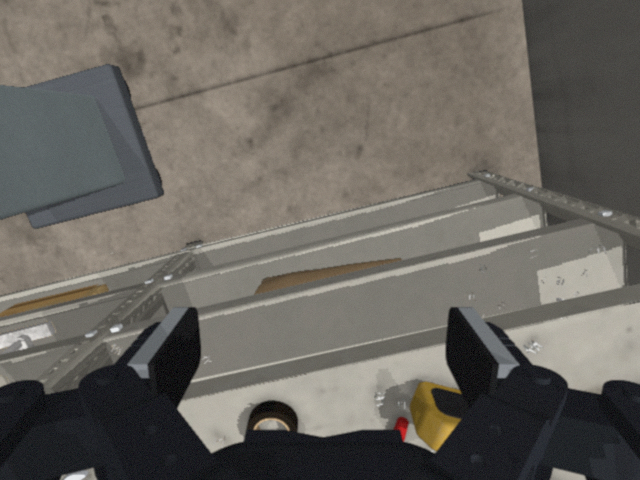

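Run:
```python
import cv2,numpy as np
a=cv2.imread("pics/top0.png"); 
c=a[210:320,370:460]; h=a[210:320,215:305]
o=np.hstack([cv2.resize(h,None,fx=4.4,fy=4.4,interpolation=cv2.INTER_CUBIC),cv2.resize(c,None,fx=4.4,fy=4.4,interpolation=cv2.INTER_CUBIC)])
cv2.imwrite("pics/top_z.png",o);print(o.shape)
b=cv2.imread("pics/scene0.png")
o=np.hstack([cv2.resize(b[275:385,230:360],None,fx=3,fy=3,interpolation=cv2.INTER_CUBIC),cv2.resize(b[190:300,310:440],None,fx=3,fy=3,interpolation=cv2.INTER_CUBIC)])
cv2.imwrite("pics/scene_z.png",o)
```

```text
(484, 792, 3)
```

View pics/top_z.png

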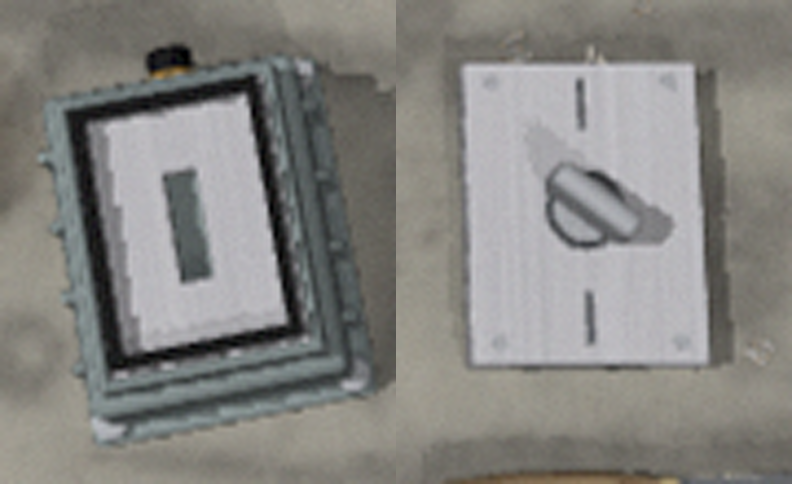

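View pics/scene_z.png

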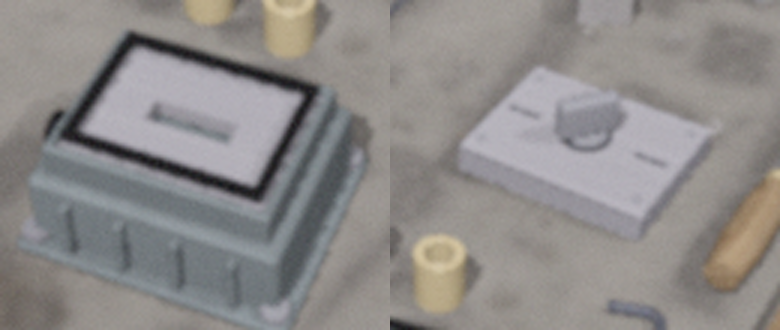

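```bash
cat > h.py <<'E'
import cv2,numpy as np
def cast(d,uv,z):
    uv=np.atleast_2d(np.array(uv,float)); K,R,t=d["mtx"],d["R"],d["t"]
    r=(R.T@np.linalg.inv(K)@np.c_[uv,np.ones(len(uv))].T).T; C=-R.T@t
    return (C+r*((z-C[2])/r[:,2])[:,None])[:,:2]
def rect(p):
    (c,s,a)=cv2.minAreaRect((np.float32(p)*1000).reshape(-1,1,2)); b=cv2.boxPoints((c,s,a))
    e=[b[1]-b[0],b[2]-b[1]]; e=max(e,key=np.linalg.norm); ang=np.degrees(np.arctan2(e[1],e[0]))
    ang=(ang+90)%180-90
    return np.round(c,1),np.round(sorted(s),1),round(float(ang),2)
def blob(mask,roi,seed=None):
    x0,y0,x1,y1=roi; m=np.zeros_like(mask); m[y0:y1,x0:x1]=mask[y0:y1,x0:x1]
    cs,_=cv2.findContours(m,cv2.RETR_EXTERNAL,cv2.CHAIN_APPROX_NONE)
    return max(cs,key=cv2.contourArea)[:,0,:]
E
python3 - <<'E'
from h import *
for n,rc,rh in [("top",(375,215,455,305),(215,215,310,320)),("scene",(325,200,425,272),(235,280,360,385))]:
    d=dict(np.load(f"pics/{n}0.npz")); g=cv2.cvtColor(d["img"],cv2.COLOR_BGR2GRAY)
    k=blob((g<60).astype(np.uint8)*255,rh); print(n,"seal",rect(cast(d,k,.076)))
    for th in (150,165,180):
        c=blob(cv2.morphologyEx((g>th).astype(np.uint8)*255,cv2.MORPH_CLOSE,np.ones((3,3))),rc); print(n,"cover",th,rect(cast(d,c,.023)),len(c))
    dk=np.zeros_like(g);
    x0,y0,x1,y1=rc
    m=np.zeros_like(g); m[y0:y1,x0:x1]=(g<115)[y0:y1,x0:x1]
    nn,l,st,ce=cv2.connectedComponentsWithStats(m.astype(np.uint8))
    for s,c in zip(st[1:],ce[1:]):
        if s[4]>6: print("  dark",s,c.round(1),cast(d,c,.023).round(4))
    hsv=g
    x0,y0,x1,y1=(245,240,270,280) if n=="top" else (275,305,312,325)
    m=np.zeros_like(g); m[y0:y1,x0:x1]=(g<140)[y0:y1,x0:x1]
    print("slot",rect(cast(d,blob(m.astype(np.uint8)*255,(0,0,640,480)),.066)))
E
```

```text
top seal (array([473.5, -10.8]), array([ 77.8, 107.7]), 9.18)
top cover 150 (array([ 469.5, -283.2]), array([121.4, 156.1]), -1.84) 337
top cover 165 (array([ 477.2, -294.8]), array([ 98.7, 128.2]), -1.62) 236
top cover 180 (array([ 477.1, -294. ]), array([ 96.6, 124.8]), -2.0) 233
  dark [375 217   4   4   8] [376.  218.9] [[ 0.5537 -0.231 ]]
  dark [380 216  55  21 339] [405.3 221.4] [[ 0.5469 -0.2862]]
  dark [437 220  10  74 386] [441.8 257. ] [[ 0.4762 -0.3494]]
  dark [411 228   2  11  13] [411.5 233.2] [[ 0.5236 -0.2961]]
  dark [413 249  10   8  26] [417.6 251.6] [[ 0.488 -0.305]]
  dark [404 250  20  16  90] [411.  259.2] [[ 0.4741 -0.2918]]
  dark [385 261   1   7   7] [385. 264.] [[ 0.4667 -0.2428]]
  dark [446 265   4   4   8] [447.  266.4] [[ 0.4582 -0.3575]]
  dark [413 277   2  11  15] [413.7 281.1] [[ 0.433  -0.2938]]
  dark [396 293  32   1  32] [411.5 293. ] [[ 0.4112 -0.2881]]
slot (array([473.6, -10.8]), array([13.4, 45.9]), 8.4)
scene seal (array([470.7,  -7.4]), array([ 77.3, 105.6]), 9.37)
scene cover 150 (array([ 472.2, -318.5]), array([134.9, 190.3]), 86.21) 259
scene cover 165 (array([ 474.1, -290.4]), array([100.5, 128.7]), -1.85) 245
scene cover 180 (array([ 518.3, -266.2]), array([35.4, 43.3]), 88.02) 72
  dark [417 258   8  14  39] [420.2 265.9] [[ 0.366  -0.2538]]
slot (array([472.4,  -6.1]), array([ 9.3, 43.1]), 3.07)
```

```bash
cat >> h.py <<'E'
from scipy.spatial.transform import Rotation as Ro
def rel(st,tgt,xang=None):
    "tool-frame shift mm and yaw deg from measured pose to target"
    r=Ro.from_quat(st["ee_rot"]); M=r.as_matrix(); d=M.T@(np.array(tgt)-st["eef_pos"])*1000
    a=np.degrees(np.arctan2(M[1,0],M[0,0])); y=None
    if xang is not None: y=-((xang-a+90)%180-90)
    return d.round(1),"xang",round(a,2),"yaw",y
E
python3 - <<'E'
from station import *
from h import *
s=read_state()
for p in [(.42,.17,.21),(.43,.12,.21),(.475,-.29,.16)]: print(rel(s,p,59))
# wing angle in top: dark side strip
d=dict(np.load("pics/top0.npz"))
for z in (.04,.054):
  for uv in [((172.5/4.4)+370-90+0,0)]: pass
a=cast(d,[(370+(568-396)/4.4,210+172/4.4),(370+(630-396)/4.4,210+218/4.4)],.054); print(a.round(4),np.degrees(np.arctan2(*(a[0]-a[1])[::-1])), a.mean(0))
E
```

```text
(array([-366. , -382.1,   -8.1]), 'xang', np.float64(165.92), 'yaw', np.float64(-73.07963047624116))
(array([-387.8, -428.2,   -8. ]), 'xang', np.float64(165.92), 'yaw', np.float64(-73.07963047624116))
(array([-531.2, -814.8,   42.8]), 'xang', np.float64(165.92), 'yaw', np.float64(-73.07963047624116))
[[ 0.4875 -0.2839]
 [ 0.4675 -0.3078]] 50.12899157713679 [ 0.47748661 -0.2958798 ]
```

Request:
{"fn": "move_arm", "kwargs": {
  "moves": [
    {"translation": [-45,-47,-5],"yaw": 10,"grip": 1},
    {"translation": [-90,-94,-8],"yaw": 20,"grip": 1},
    {"translation": [-135,-140,-8],"yaw": 30,"grip": 1},
    {"translation": [-180,-185,-8],"yaw": 40,"grip": 1},
    {"translation": [-225,-230,-8],"yaw": 50,"grip": 1},
    {"translation": [-268,-278,-8],"yaw": 60,"grip": 1},
    {"translation": [-310,-325,-8],"yaw": 70,"grip": 1},
    {"translation": [-350,-372,-8],"yaw": 80,"grip": 1},
    {"translation": [-380,-420,-8],"yaw": 90,"grip": 1},
    {"translation": [-405,-470,-8],"yaw": 100,"grip": 1}
  ]
}}

```text
time: 1.4
eef_pos: [0.4372, 0.0739, 0.2103]
ee_rot: [0.841, 0.541, 0.0, 0.0]
force: [0.4, 0.2, 0.5]
opening: 0.0857
```

Run:
```python
from station import *
from h import *
s=read_state(); print(s["time"],s["joints"].round(2),s["eef_pos"].round(3))
print(rel(s,(.475,-.292,.16),55))
```

```text
1.4 [-0.89 -0.06  0.62  2.09  0.04  1.1  -0.72] [0.437 0.074 0.21 ]
(array([-317.6,  185.7,   50.2]), 'xang', np.float64(65.56), 'yaw', np.float64(10.56478959549925))
```

Request:
{"fn": "move_arm", "kwargs": {
  "moves": [
    {"translation": [-53,31,0],"yaw": 2,"grip": 1},
    {"translation": [-106,62,5],"yaw": 4,"grip": 1},
    {"translation": [-159,93,15],"yaw": 6,"grip": 1},
    {"translation": [-212,124,25],"yaw": 8,"grip": 1},
    {"translation": [-265,155,35],"yaw": 10,"grip": 1},
    {"translation": [-318,186,40],"yaw": 10,"grip": 1},
    {"translation": [-318,186,40],"yaw": 10,"grip": 1}
  ]
}}

```text
time: 2.28
eef_pos: [0.4735, -0.2977, 0.1697]
ee_rot: [0.886, 0.464, -0.003, 0.002]
force: [0.1, -0.3, -1.1]
opening: 0.0856
```

Run:
```python
from station import *
from h import *
s=read_state(); print(s["time"],s["joints"].round(2),s["eef_pos"].round(4))
d=get_image("wrist"); cv2.imwrite("pics/w1.png",d["img"]); np.savez("pics/w1.npz",**d)
```

```text
2.275 [-0.31  0.36  0.96  1.89 -0.32  1.07  0.17] [ 0.4735 -0.2977  0.1697]
```

View pics/w1.png

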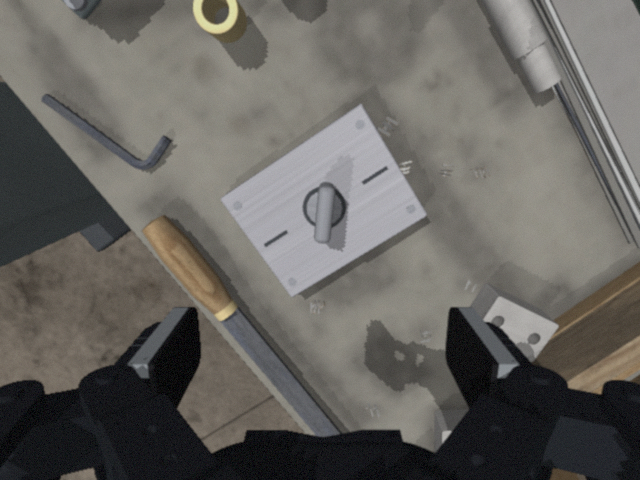

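Run:
```python
from h import *
d=dict(np.load("pics/w1.npz")); g=cv2.cvtColor(d["img"],cv2.COLOR_BGR2GRAY)
for th in (150,160,170):
    c=blob(cv2.morphologyEx((g>th).astype(np.uint8)*255,cv2.MORPH_CLOSE,np.ones((3,3))),(205,95,440,310)); print(th,rect(cast(d,c,.023)))
cv2.imwrite("pics/w1z.png",cv2.resize(d["img"][160:270,260:400],None,fx=5,fy=5,interpolation=cv2.INTER_CUBIC))
m=(g<100).astype(np.uint8); m[:165]=0;m[255:]=0;m[:,:255]=0;m[:,395:]=0
n,l,st,ce=cv2.connectedComponentsWithStats(m)
for s,c in zip(st[1:],ce[1:]):
    if s[4]>15: print(s,c.round(1),cast(d,c,.023).round(4))
s=-d["R"].T@d["t"]; print(s)
```

```text
150 (array([ 480.9, -294.4]), array([ 98.4, 134.9]), -1.78)
160 (array([ 481. , -294.4]), array([ 97.7, 134. ]), -1.82)
170 (array([ 477.9, -294.3]), array([ 96.9, 126.4]), -1.82)
[363 167  24  17  74] [374.3 175.1] [[ 0.5237 -0.2963]]
[321 183  26  59 494] [336.2 207.5] [[ 0.4856 -0.3006]]
[303 188  17  38 137] [309.  204.3] [[ 0.4696 -0.2864]]
[265 231  22  15  64] [275.4 238.2] [[ 0.4317 -0.2935]]
[364 236  31  19 232] [381.8 247.2] [[ 0.4974 -0.3483]]
[ 0.51459312 -0.24002553  0.34105197]
```

View pics/w1z.png

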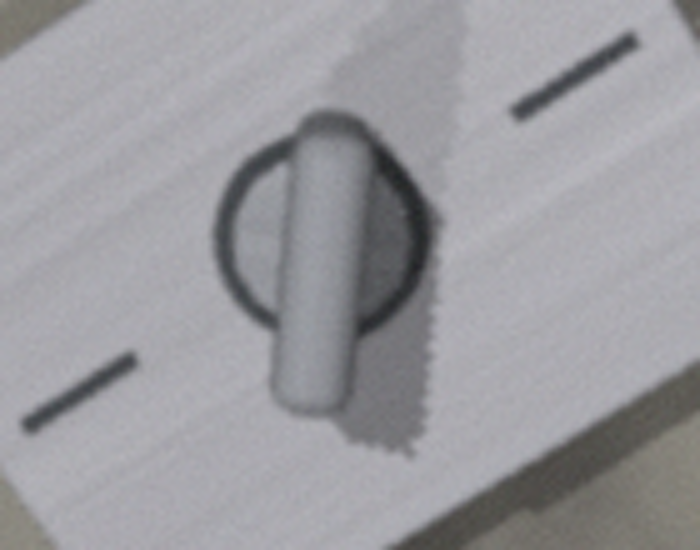

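Run:
```python
from station import *
from h import *
d=dict(np.load("pics/w1.npz"))
a=cast(d,[(260+335/5,160+133/5),(260+311/5,160+405/5)],.054);v=a[0]-a[1]; ang=np.degrees(np.arctan2(v[1],v[0]));print(a,np.linalg.norm(v),ang,a.mean(0))
s=read_state(); print(s["eef_pos"],rel(s,(.4775,-.2945,.030),ang))
```

```text
[[ 0.49147833 -0.27880611]
 [ 0.46627433 -0.30924907]] 0.039522344369336784 50.3783292039052 [ 0.47887633 -0.29402759]
[ 0.47468263 -0.29372526  0.16959272] (array([  1.4,   2.9, 139.6]), 'xang', np.float64(55.52), 'yaw', np.float64(5.14110252944937))
```

Request:
{"fn": "move_arm", "kwargs": {
  "moves": [
    {"translation": [1.5,3,40],"yaw": 5,"grip": 0.3},
    {"translation": [1.5,3,80],"yaw": 5,"grip": 0.3},
    {"translation": [1.5,3,110],"yaw": 5,"grip": 0.3},
    {"translation": [1.5,3,110],"yaw": 5,"grip": 0.3},
    {"translation": [1.5,3,110],"yaw": 5,"grip": 0.3}
  ]
}}

```text
time: 2.95
eef_pos: [0.4813, -0.2898, 0.0613]
ee_rot: [0.903, 0.431, 0.001, 0.0]
force: [0.0, -0.5, -0.9]
opening: 0.0555
```

Run:
```python
from station import *
from h import *
s=read_state(); print(s["time"],s["eef_pos"],rel(s,(.4778,-.2945,.030),50.4),s["force"],s["opening"],s["ee_rot"])
d=get_image("wrist"); cv2.imwrite("pics/w2.png",d["img"]); np.savez("pics/w2.npz",**d)
```

```text
2.95 [ 0.48126258 -0.28981488  0.0613447 ] (array([-5.9,  0.2, 31.3]), 'xang', np.float64(51.02), 'yaw', np.float64(0.6220185140574443)) [ 0.01058226 -0.47144609 -0.91450038] 0.05546960346841326 [9.02502344e-01 4.30683957e-01 8.42809882e-04 3.71783987e-04]
```

View pics/w2.png

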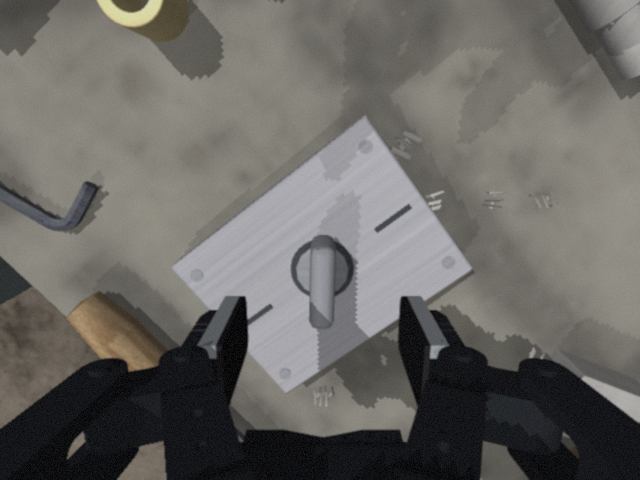

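Run:
```python
from station import *
from h import *
d=dict(np.load("pics/w2.npz"))
a=cast(d,[(322.5,247),(320,325)],.054);v=a[0]-a[1]; ang=np.degrees(np.arctan2(v[1],v[0]));print(a,np.linalg.norm(v),ang,a.mean(0))
b=cast(d,[(393,218),(259,314)],.023);v=b[0]-b[1];print(b.mean(0),np.degrees(np.arctan2(v[1],v[0])))
s=read_state(); print(s["eef_pos"],rel(s,(*b.mean(0),.030),ang))
cv2.imwrite("pics/w2z.png",cv2.resize(d["img"][190:345,230:420],None,fx=4,fy=3.8,interpolation=cv2.INTER_CUBIC))
```

```text
[[ 0.49166407 -0.27834016]
 [ 0.46629988 -0.3077576 ]] 0.03884234966933455 49.231569919568415 [ 0.47898198 -0.29304888]
[ 0.47906265 -0.29501925] -1.8079823547075764
[ 0.48159887 -0.29040946  0.06183849] (array([-5.2,  0.8, 31.8]), 'xang', np.float64(50.99), 'yaw', np.float64(1.7631925703931586))
```

View pics/w2z.png

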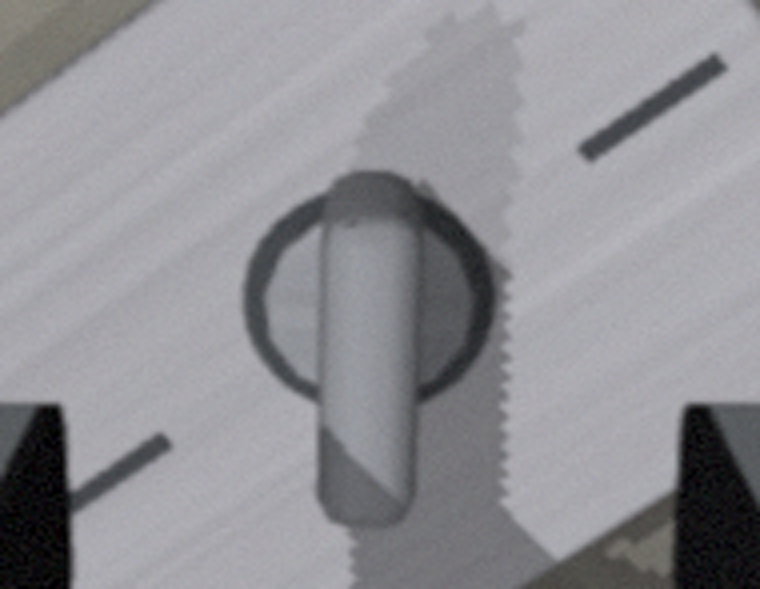

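Request:
{"fn": "move_arm", "kwargs": {
  "moves": [
    {"translation": [-5,0.8,12],"yaw": 1,"grip": 0.3},
    {"translation": [-5,0.8,25],"yaw": 1,"grip": 0.3},
    {"translation": [-5,0.8,30.5],"yaw": 1,"grip": 0.3},
    {"translation": [-5,0.8,30.5],"yaw": 1,"grip": 0.3},
    {"translation": [-5,0.8,30.5],"yaw": 1,"grip": -0.3},
    {"translation": [-5,0.8,30.5],"yaw": 1,"grip": -0.8},
    {"translation": [-5,0.8,30.5],"yaw": 1,"grip": -1},
    {"translation": [-5,0.8,30.5],"yaw": 1,"grip": -1},
    {"translation": [-5,0.8,30.5],"yaw": 1,"grip": -1}
  ]
}}

```text
time: 4.12
eef_pos: [0.4775, -0.2949, 0.0297]
ee_rot: [0.907, 0.422, 0.0, 0.0]
force: [0.9, -0.1, -0.2]
opening: -0.0003
```

Run:
```python
from station import *
from h import *
s=read_state(); print(s["time"],s["eef_pos"],rel(s,(.479,-.295,.030),50),s["force"],s["wrist_torque"],s["opening"],s["ee_rot"])
d=get_image("wrist"); cv2.imwrite("pics/w3.png",d["img"]); np.savez("pics/w3.npz",**d)
```

```text
4.125 [ 0.47752605 -0.29492299  0.02972308] (array([ 0.9,  1.2, -0.3]), 'xang', np.float64(49.92), 'yaw', np.float64(-0.07519783281128412)) [ 0.8534807  -0.13681634 -0.22402013] [-0.02610409  0.08454224 -0.04974446] -0.00031912995850098336 [9.06584924e-01 4.22023428e-01 3.43863130e-05 2.60629962e-06]
```

View pics/w3.png

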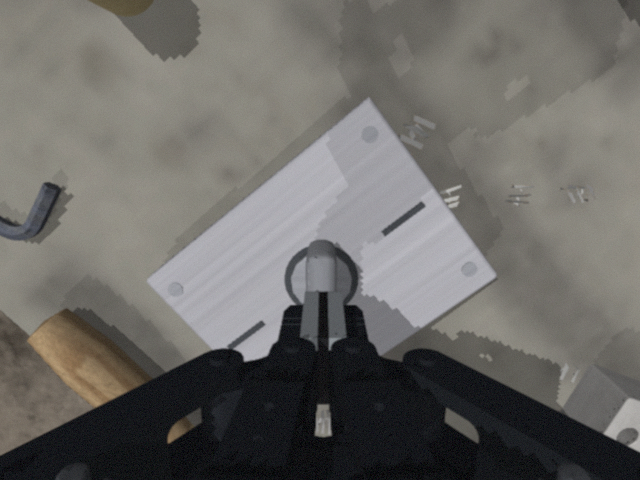

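Run:
```python
from h import *
from station import *
s=read_state()
d=dict(np.load("pics/w3.npz"))
M=Ro.from_quat(s["ee_rot"]).as_matrix()
def pr(p): q=d["R"]@p+d["t"]; q=d["mtx"]@q; return (q[:2]/q[2]).round(0)
for o in [(0,0,0),(0.011,0,0),(-.011,0,0),(0,0,-.019),(.011,0.006,-.019),(.011,-.006,-.019),(.021,0,-.024),(0.011,0,-.024),(-.021,0,-.024)]: print(o,pr(s["eef_pos"]+M@np.array(o)))
print(d["t"],-d["R"].T@d["t"])
cv2.imwrite("pics/w3z.png",cv2.resize(d["img"][220:380,220:430],None,fx=3.7,fy=3.7,interpolation=cv2.INTER_CUBIC))
for n in("scene","top"):
    e=get_image(n); cv2.imwrite(f"pics/{n}3.png",e["img"])
    q=e["R"]@s["eef_pos"]+e["t"];q=e["mtx"]@q;u,v=(q[:2]/q[2]).astype(int);print(u,v)
    cv2.imwrite(f"pics/{n}3z.png",cv2.resize(e["img"][v-70:v+50,u-80:u+80],None,fx=4.5,fy=4.5,interpolation=cv2.INTER_CUBIC))
```

```text
(0, 0, 0) [321. 285.]
(0.011, 0, 0) [320. 262.]
(-0.011, 0, 0) [321. 308.]
(0, 0, -0.019) [320. 303.]
(0.011, 0.006, -0.019) [335. 277.]
(0.011, -0.006, -0.019) [305. 277.]
(0.021, 0, -0.024) [320. 257.]
(0.011, 0, -0.024) [320. 282.]
(-0.021, 0, -0.024) [320. 356.]
[-0.55626772  0.09059917  0.23533929] [ 0.52319569 -0.24224001  0.20152572]
374 230
413 256
```

View pics/w3z.png

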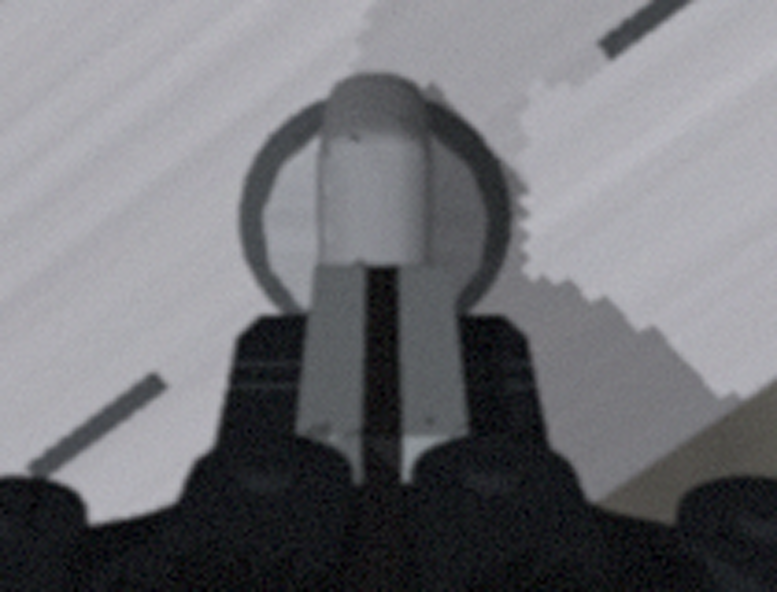

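View pics/scene3z.png

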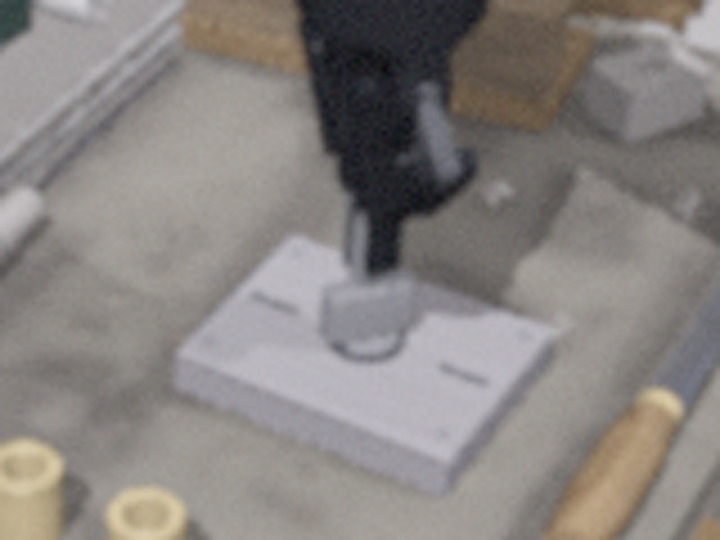

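Run:
```python
from h import *
from station import *
s=read_state()
d=dict(np.load("pics/w3.npz"))
M=Ro.from_quat(s["ee_rot"]).as_matrix()
print("tcp depth",d["R"]@s["eef_pos"]+d["t"])
def back(u,v,Z):
    c=np.array([(u-d["mtx"][0,2])/d["mtx"][0,0]*Z,(v-d["mtx"][1,2])/d["mtx"][1,1]*Z,Z]); return (M.T@(d["R"].T@(c-d["t"])-s["eef_pos"])*1000).round(1)
for Z in (.12,.13,.14,.15,.16,.17): print(Z,back(322,292,Z),back(300,305,Z),back(303,292,Z))
print(s["joints"].round(3))
```

```text
tcp depth [-0.00103443  0.01995772  0.18438875]
0.12 [ 22.5   0.8 -60.5] [ 18.9  -5.6 -61.6] [ 22.5  -4.7 -60.5]
0.13 [ 18.5   0.8 -51.3] [ 14.6  -6.1 -52.4] [ 18.5  -5.2 -51.3]
0.14 [ 14.6   0.8 -42. ] [ 10.4  -6.7 -43.2] [ 14.6  -5.6 -42. ]
0.15 [ 10.7   0.7 -32.7] [  6.1  -7.2 -34. ] [ 10.7  -6.1 -32.7]
0.16 [  6.7   0.7 -23.4] [  1.9  -7.8 -24.8] [  6.7  -6.6 -23.4]
0.17 [  2.8   0.7 -14.2] [ -2.3  -8.3 -15.6] [  2.8  -7.1 -14.2]
[-0.172  0.571  0.807  1.967 -0.553  0.837  0.241]
```

View pics/top3z.png

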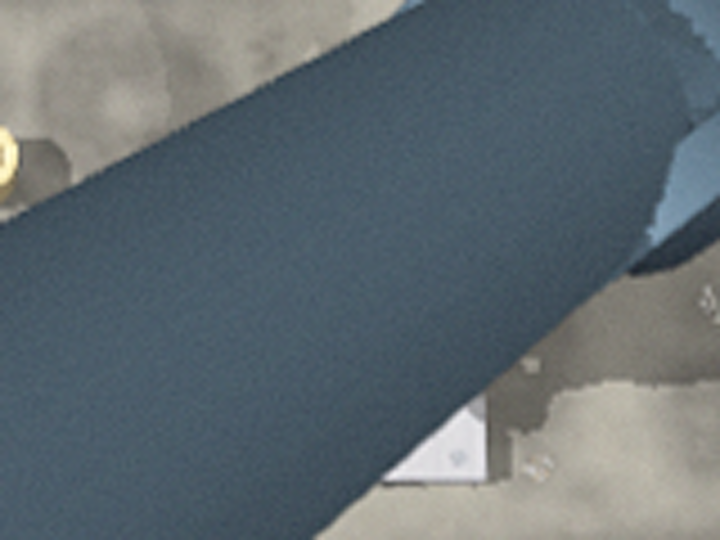

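Request:
{"fn": "move_arm", "kwargs": {
  "moves": [
    {"translation": [0,0,0],"yaw": 0,"grip": -0.2},
    {"translation": [0,0,0],"yaw": 0,"grip": -0.2},
    {"translation": [0,0,0],"yaw": 0,"grip": -0.2},
    {"translation": [0,0,4],"yaw": 0,"grip": -0.2},
    {"translation": [0,0,6],"yaw": 0,"grip": -0.2},
    {"translation": [0,0,6],"yaw": 0,"grip": -0.2}
  ]
}}

```text
time: 5.03
eef_pos: [0.4772, -0.2948, 0.0233]
ee_rot: [0.907, 0.422, -0.0, -0.0]
force: [-0.6, 0.2, 0.8]
opening: 0.0343
```

Run:
```python
from h import *
from station import *
s=read_state();print(s["time"],s["eef_pos"],s["force"],s["opening"])
d=get_image("wrist"); cv2.imwrite("pics/w4.png",d["img"])
e=get_image("scene"); cv2.imwrite("pics/s4.png",np.hstack([cv2.resize(e["img"][160:270,310:430],None,fx=3,fy=3,interpolation=cv2.INTER_CUBIC),cv2.resize(d["img"][200:365,220:420],None,fx=2,fy=2)]))
```

```text
5.025 [ 0.47720403 -0.29480887  0.02332569] [-0.58521844  0.22501236  0.79267713] 0.034258203092650076
```

View pics/s4.png

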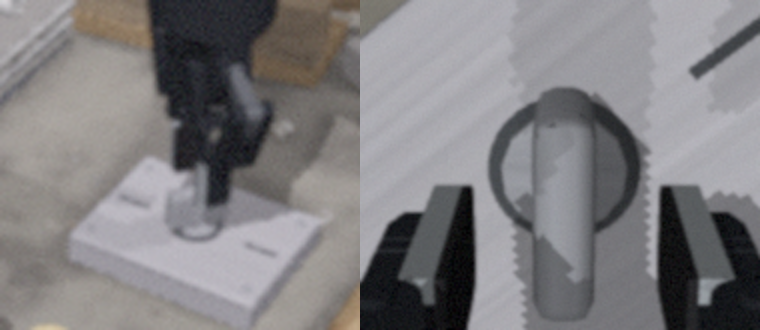

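Request:
{"fn": "move_arm", "kwargs": {
  "moves": [
    {"translation": [0,0,3],"yaw": 0,"grip": -0.2},
    {"translation": [0,0,6],"yaw": 0,"grip": -0.2},
    {"translation": [0,0,8],"yaw": 0,"grip": -0.2},
    {"translation": [0,0,8],"yaw": 0,"grip": -0.2}
  ]
}}

```text
time: 5.62
eef_pos: [0.4773, -0.2949, 0.0154]
ee_rot: [0.907, 0.422, -0.0, -0.0]
force: [-0.4, -0.1, 0.1]
opening: 0.0345
```

Run:
```python
from h import *
from station import *
s=read_state();print(s["time"],s["eef_pos"],s["force"],s["opening"])
d=get_image("wrist"); cv2.imwrite("pics/w5.png",d["img"])
e=get_image("scene"); cv2.imwrite("pics/s5.png",np.hstack([cv2.resize(e["img"][160:270,310:430],None,fx=3,fy=3,interpolation=cv2.INTER_CUBIC),cv2.resize(d["img"][200:365,220:420],None,fx=2,fy=2)]))
```

```text
5.625 [ 0.47728879 -0.29487371  0.0154058 ] [-0.42987472 -0.12345184  0.11574937] 0.034507354913041736
```

View pics/s5.png

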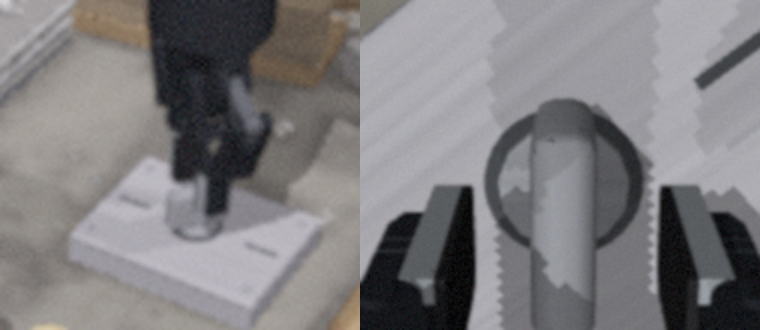

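Request:
{"fn": "move_arm", "kwargs": {
  "moves": [
    {"translation": [0,0,4],"yaw": 0,"grip": -0.2},
    {"translation": [0,0,8],"yaw": 0,"grip": -0.2},
    {"translation": [0,0,10.5],"yaw": 0,"grip": -0.2},
    {"translation": [0,0,10.5],"yaw": 0,"grip": -0.2},
    {"translation": [0,0,10.5],"yaw": 0,"grip": -0.6},
    {"translation": [0,0,10.5],"yaw": 0,"grip": -1},
    {"translation": [0,0,10.5],"yaw": 0,"grip": -1},
    {"translation": [0,0,10.5],"yaw": 0,"grip": -1}
  ]
}}

```text
time: 6.72
eef_pos: [0.4777, -0.2952, 0.0054]
ee_rot: [0.907, 0.422, 0.0, 0.0]
force: [-0.9, -0.2, 1.8]
opening: 0.0112
```

Run:
```python
from h import *
from station import *
s=read_state();print(s["time"],s["eef_pos"],s["force"],s["wrist_torque"],s["opening"])
d=get_image("wrist"); cv2.imwrite("pics/w6.png",d["img"]); np.savez("pics/w6.npz",**d)
e=get_image("scene"); cv2.imwrite("pics/s6.png",np.hstack([cv2.resize(e["img"][160:270,310:430],None,fx=3,fy=3,interpolation=cv2.INTER_CUBIC),cv2.resize(d["img"][200:365,220:420],None,fx=2,fy=2)]))
```

```text
6.725 [ 0.47770275 -0.29517525  0.00542975] [-0.94002732 -0.21688547  1.77442657] [ 0.03090145  0.03913433 -0.03713403] 0.011244826819515295
```

View pics/s6.png

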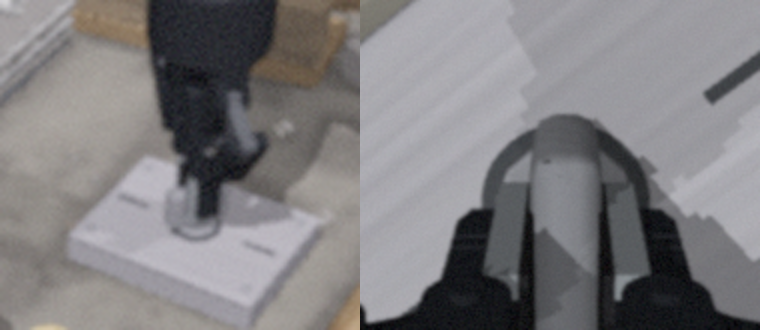

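Request:
{"fn": "move_arm", "kwargs": {
  "moves": [
    {"translation": [0,0,-5],"yaw": 0,"grip": -1},
    {"translation": [0,0,-20],"yaw": 0,"grip": -1},
    {"translation": [0,0,-45],"yaw": 0,"grip": -1},
    {"translation": [0,0,-75],"yaw": 0,"grip": -1},
    {"translation": [0,0,-105],"yaw": 0,"grip": -1},
    {"translation": [0,0,-120],"yaw": 0,"grip": -1},
    {"translation": [0,0,-120],"yaw": 0,"grip": -1},
    {"translation": [0,0,-120],"yaw": 0,"grip": -1}
  ]
}}

```text
time: 7.82
eef_pos: [0.4767, -0.2941, 0.1241]
ee_rot: [0.907, 0.422, -0.001, -0.001]
force: [0.4, 0.8, -3.0]
opening: 0.0107
```

Run:
```python
from h import *
from station import *
s=read_state();print(s["time"],s["eef_pos"],s["force"],s["wrist_torque"],s["opening"])
d=get_image("wrist"); cv2.imwrite("pics/w7.png",d["img"]); np.savez("pics/w7.npz",**d)
e=get_image("scene"); cv2.imwrite("pics/s7.png",e["img"])
print(rel(s,(.4740,-.0105,.125)))
```

```text
7.825 [ 0.47665167 -0.29411451  0.12407883] [ 0.43181366  0.77359756 -2.98654178] [-0.04401423  0.01725674 -0.01150535] 0.010659481764411387
(array([ 215.4, -184.6,   -0.6]), 'xang', np.float64(49.94), 'yaw', None)
```

View pics/w7.png

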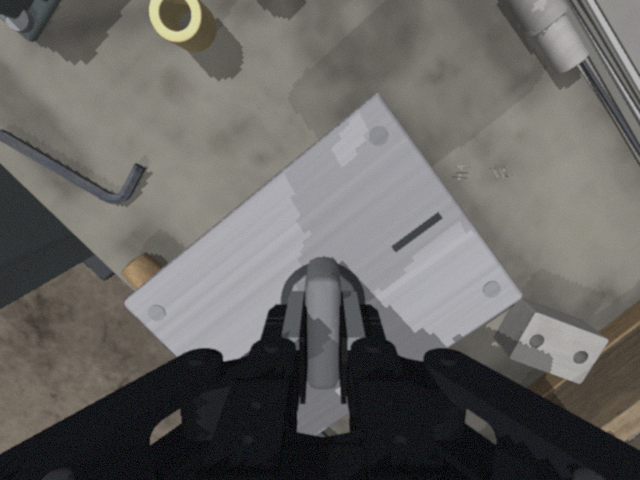

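View pics/s7.png

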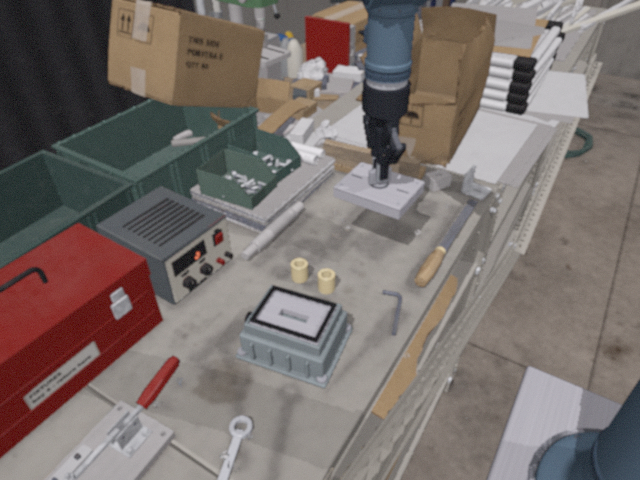

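```bash
cat >> h.py <<'E'
def cover_in_hand(d,s,corners,z):
    # corners: P0 far corner(top), P1 right, P2 left ; z plate top
    p=cast(d,corners,z); a=p[2]-p[0]; b=p[1]-p[0]
    print("lens",np.linalg.norm(a)*1e3,np.linalg.norm(b)*1e3)
    c=(p[1]+p[2])/2
    print("centre",c.round(4),"off from tcp mm",((c-s["eef_pos"][:2])*1e3).round(1),"ang long",np.degrees(np.arctan2(*(a)[::-1])),np.degrees(np.arctan2(*(b)[::-1])))
E
python3 - <<'E'
from h import *
from station import *
s=read_state(); d=dict(np.load("pics/w7.npz")); g=cv2.cvtColor(d["img"],cv2.COLOR_BGR2GRAY)
pts=np.float32([[378,94],[522,297],[125,303],[393,249],[440,215]]).reshape(-1,1,2)
pts=cv2.cornerSubPix(g,pts[:3].copy(),(5,5),(-1,-1),(3,50,.01))[:,0]; print(pts)
for z in (.1387,.1417,.1447): cover_in_hand(d,s,pts,z)
m=cast(d,[[393,249],[440,215]],.1417); v=m[1]-m[0]; print(m,np.degrees(np.arctan2(v[1],v[0])))
E
```

```text
[[377.0872    92.223564]
 [521.9632   295.84924 ]
 [123.32429  302.55615 ]]
lens 130.3950491985108 100.17003988171794
centre [ 0.477  -0.2947] off from tcp mm [ 0.6 -0.5] ang long 178.74719577498405 -91.79359341133416
lens 127.90549927338526 98.25755687856571
centre [ 0.4779 -0.2937] off from tcp mm [1.4 0.5] ang long 178.74719577498405 -91.79359341133413
lens 125.41594934825979 96.3450738754135
centre [ 0.4787 -0.2927] off from tcp mm [2.3 1.5] ang long 178.74719577498408 -91.79359341133416
[[ 0.51264046 -0.29530547]
 [ 0.53450116 -0.29604487]] -1.9371976912882705
```

Request:
{"fn": "move_arm", "kwargs": {
  "moves": [
    {"translation": [14,-27,-15],"yaw": -2,"grip": -1},
    {"translation": [30,-58,-30],"yaw": -4,"grip": -1},
    {"translation": [47,-88,-40],"yaw": -6,"grip": -1},
    {"translation": [63,-118,-40],"yaw": -8,"grip": -1},
    {"translation": [78,-145,-40],"yaw": -10,"grip": -1},
    {"translation": [86,-160,-40],"yaw": -10.8,"grip": -1},
    {"translation": [86,-160,-40],"yaw": -10.8,"grip": -1},
    {"translation": [86,-160,-40],"yaw": -10.8,"grip": -1}
  ]
}}

```text
time: 8.93
eef_pos: [0.4105, -0.1271, 0.165]
ee_rot: [0.863, 0.505, -0.0, 0.0]
force: [-0.1, 0.2, -2.0]
opening: 0.0107
```

Run:
```python
from h import *
from station import *
s=read_state();print(s["time"],s["eef_pos"],s["force"],s["wrist_torque"],s["opening"],s["joints"].round(2))
d=get_image("wrist"); cv2.imwrite("pics/w8.png",d["img"]); np.savez("pics/w8.npz",**d)
print(rel(s,(.4740,-.0105,.125)))
```

```text
8.925 [ 0.41049319 -0.1271155   0.16504612] [-0.05984546  0.15811581 -1.96662456] [-0.06227009 -0.01234709 -0.01759922] 0.010739372120401814 [-0.78 -0.06  0.98  2.17  0.06  1.   -0.35]
(array([132.8,  -1.8,  40. ]), 'xang', np.float64(60.65), 'yaw', None)
```

View pics/w8.png

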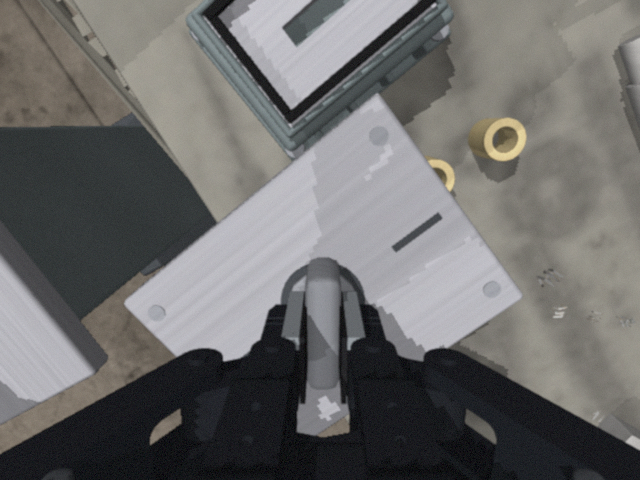

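Run:
```python
from h import *
from station import *
d=dict(np.load("pics/w8.npz")); g=cv2.cvtColor(d["img"],cv2.COLOR_BGR2GRAY)
k=blob((g<50).astype(np.uint8)*255,(195,0,450,135)); 
m=cv2.drawContours(d["img"][0:160,180:460].copy(),[(k-[180,0]).reshape(-1,1,2)],-1,(0,0,255),1)
cv2.imwrite("pics/w8z.png",cv2.resize(m,None,fx=2.8,fy=2.8,interpolation=cv2.INTER_NEAREST))
p=cast(d,k,.076)*1e3
print(rect(p/1e3))
# rotate frame by 9.2deg
for a in (8.5,9,9.3,9.6,10):
    c,s_=np.cos(np.radians(a)),np.sin(np.radians(a)); q=p@np.array([[c,-s_],[s_,c]])
    print(a,np.percentile(q[:,0],[0,1,3,99,100]).round(1),np.percentile(q[:,1],[0,1,3,5,8]).round(1))
```

```text
(array([473.6, -11.5]), array([ 77.3, 107.1]), 9.16)
8.5 [412.8 413.8 414.  519.4 520.7] [-120.5 -120.2 -120.  -120.  -119.8]
9 [412.4 413.3 413.4 518.4 519.7] [-124.2 -124.  -123.9 -123.8 -123.8]
9.3 [412.1 412.8 413.  517.7 519. ] [-126.6 -126.4 -126.3 -126.3 -126.2]
9.6 [411.9 412.2 412.5 517.1 518.3] [-129.3 -129.  -128.9 -128.8 -128.7]
10 [411.3 411.5 411.7 516.2 517.4] [-133.  -132.6 -132.4 -132.3 -132.2]
```

View pics/w8z.png

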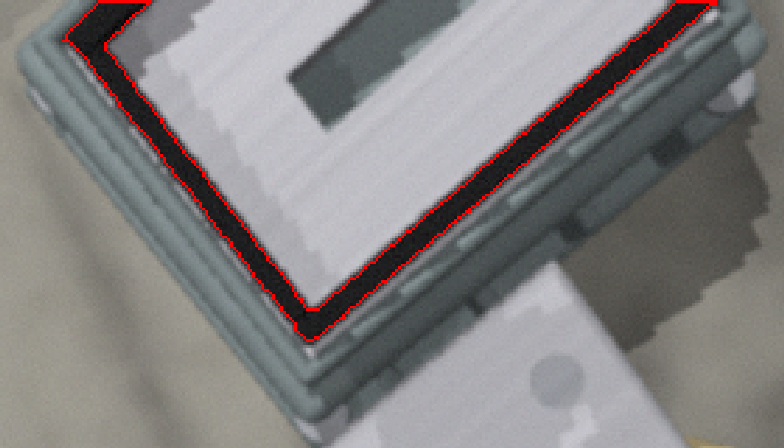

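Request:
{"fn": "move_arm", "kwargs": {
  "moves": [
    {"translation": [15,0,0],"yaw": 0,"grip": -1},
    {"translation": [45,-1,5],"yaw": 0,"grip": -1},
    {"translation": [80,-2,15],"yaw": 0,"grip": -1},
    {"translation": [110,-2,30],"yaw": 0,"grip": -1},
    {"translation": [127,-2,48],"yaw": 0,"grip": -1},
    {"translation": [131.7,-2,62],"yaw": 0,"grip": -1},
    {"translation": [131.7,-2,68],"yaw": 0,"grip": -1},
    {"translation": [131.7,-2,68],"yaw": 0,"grip": -1},
    {"translation": [131.7,-2,68],"yaw": 0,"grip": -1}
  ]
}}

```text
time: 10.1
eef_pos: [0.4736, -0.0107, 0.0977]
ee_rot: [0.863, 0.505, 0.001, 0.0]
force: [0.8, 0.8, -2.9]
opening: 0.0105
```

Run:
```python
from h import *
from station import *
s=read_state();print(s["time"],s["eef_pos"],s["force"],s["wrist_torque"],s["opening"],s["joints"].round(2))
print(rel(s,(.4733,-.0114,.0674)))
d=get_image("wrist"); cv2.imwrite("pics/w9.png",d["img"]); np.savez("pics/w9.npz",**d)
e=get_image("scene"); cv2.imwrite("pics/s9.png",cv2.resize(e["img"][210:390,210:380],None,fx=3.3,fy=3.3,interpolation=cv2.INTER_CUBIC)); np.savez("pics/s9.npz",**e)
```

```text
10.1 [ 0.47364482 -0.01068864  0.09766797] [ 0.80686358  0.81676319 -2.86524648] [-0.06893287  0.0352509  -0.05105946] 0.010527657963469215 [-0.84  0.24  0.86  2.14 -0.24  0.86 -0.34]
(array([-0.8,  0. , 30.3]), 'xang', np.float64(60.66), 'yaw', None)
```

View pics/w9.png

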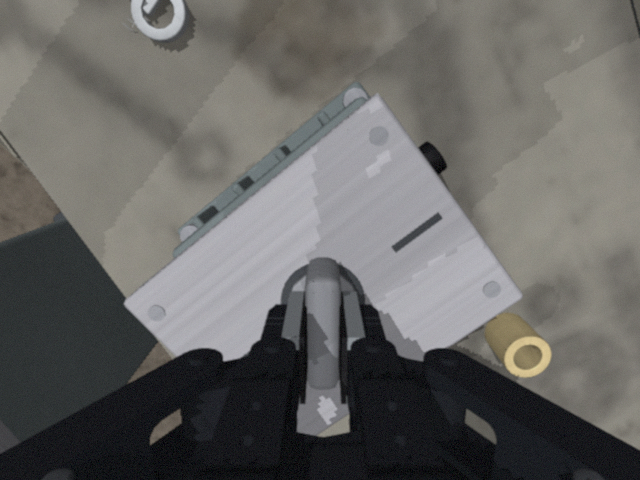

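View pics/s9.png

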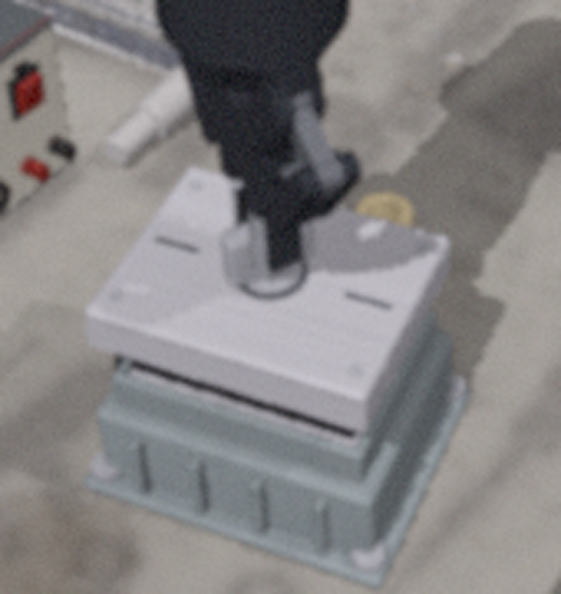

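Request:
{"fn": "move_arm", "kwargs": {
  "moves": [
    {"translation": [-0.6,0,5],"yaw": 0,"grip": -1},
    {"translation": [-0.6,0,11],"yaw": 0,"grip": -1},
    {"translation": [-0.6,0,16],"yaw": 0,"grip": -1},
    {"translation": [-0.6,0,20],"yaw": 0,"grip": -1},
    {"translation": [-0.6,0,22],"yaw": 0,"grip": -1},
    {"translation": [-0.6,0,24],"yaw": 0,"grip": -1}
  ]
}}

```text
time: 10.95
eef_pos: [0.4729, -0.0108, 0.073]
ee_rot: [0.863, 0.505, -0.0, 0.0]
force: [0.4, 0.2, -3.5]
opening: 0.0105
```

Run:
```python
from h import *
from station import *
s=read_state();print(s["time"],s["eef_pos"],s["force"],s["wrist_torque"],s["opening"])
print(rel(s,(.4733,-.0114,.0674)))
e=get_image("scene"); cv2.imwrite("pics/s10.png",cv2.resize(e["img"][210:390,210:380],None,fx=3.3,fy=3.3,interpolation=cv2.INTER_CUBIC))
```

```text
10.95 [ 0.47287934 -0.01084747  0.07303656] [ 0.43638624  0.16786369 -3.51222798] [-0.03755763 -0.04784385 -0.03588414] 0.010489206346364358
(array([-0.3,  0.6,  5.6]), 'xang', np.float64(60.72), 'yaw', None)
```

View pics/s10.png

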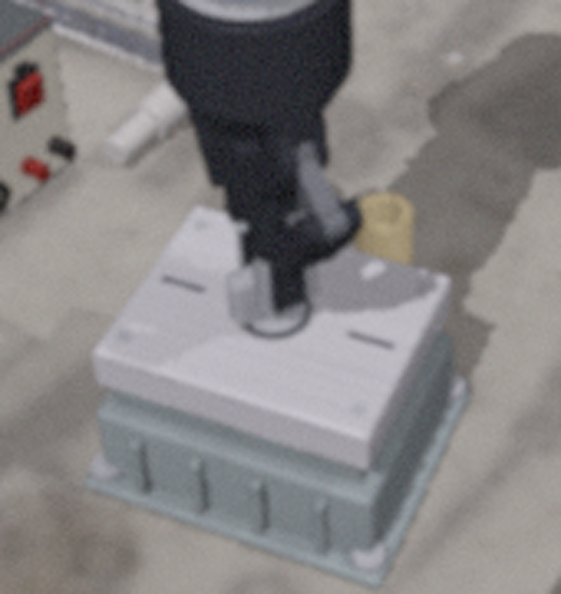

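Request:
{"fn": "move_arm", "kwargs": {
  "moves": [
    {"translation": [0,0,2],"yaw": 0,"grip": -1},
    {"translation": [0,0,4],"yaw": 0,"grip": -1},
    {"translation": [0,0,5],"yaw": 0,"grip": -1},
    {"translation": [0,0,5],"yaw": 0,"grip": -1}
  ]
}}

```text
time: 11.5
eef_pos: [0.4727, -0.0109, 0.0681]
ee_rot: [0.863, 0.505, -0.0, -0.0]
force: [0.8, -0.5, -2.5]
opening: 0.0109
```

Run:
```python
from h import *
from station import *
s=read_state();print(s["time"],s["eef_pos"],s["force"],s["wrist_torque"],s["opening"])
```

```text
11.5 [ 0.47272541 -0.01085365  0.06808159] [ 0.80592359 -0.50040075 -2.48233046] [-0.04186866 -0.01173284 -0.00198793] 0.010850820534589608
```

Request:
{"fn": "move_arm", "kwargs": {
  "moves": [
    {"translation": [0,0,1],"yaw": 0,"grip": -1},
    {"translation": [0,0,2],"yaw": 0,"grip": -1},
    {"translation": [0,0,2],"yaw": 0,"grip": -1}
  ]
}}

```text
time: 11.88
eef_pos: [0.4731, -0.0108, 0.0671]
ee_rot: [0.863, 0.505, 0.0, -0.001]
force: [-2.9, 0.3, 6.6]
opening: 0.0104
```

Run:
```python
from h import *
from station import *
s=read_state();print(s["time"],s["eef_pos"],s["force"],s["wrist_torque"],s["opening"])
```

```text
11.875 [ 0.4731256  -0.01080574  0.06711884] [-2.91062618  0.33372963  6.56082227] [0.00542271 0.68183088 0.04529368] 0.010368171572383837
```

Request:
{"fn": "move_arm", "kwargs": {
  "moves": [
    {"translation": [0,0,-1],"yaw": 0,"grip": -1},
    {"translation": [0,0,-1],"yaw": 0,"grip": -1},
    {"translation": [0,0,-1],"yaw": 8,"grip": -1},
    {"translation": [0,0,-1],"yaw": 16,"grip": -1},
    {"translation": [0,0,-1],"yaw": 24,"grip": -1},
    {"translation": [0,0,-1],"yaw": 32,"grip": -1},
    {"translation": [0,0,-1],"yaw": 40,"grip": -1},
    {"translation": [0,0,-1],"yaw": 40,"grip": -1}
  ]
}}

```text
time: 12.88
eef_pos: [0.4726, -0.0108, 0.0668]
ee_rot: [0.984, 0.181, -0.0, 0.0]
force: [-0.3, 0.7, -2.5]
opening: 0.0107
```

Run:
```python
from h import *
from station import *
s=read_state();print(s["time"],s["eef_pos"],s["force"],s["wrist_torque"],s["opening"],s["joints"].round(2),rel(s,(.4733,-.0114,.0674),9.16))
d=get_image("wrist"); cv2.imwrite("pics/w11.png",d["img"]); np.savez("pics/w11.npz",**d)
```

```text
12.875 [ 0.47264488 -0.01079872  0.0668464 ] [-0.34381439  0.74010317 -2.50087285] [0.02153559 0.00414239 0.00432031] 0.010715482955047642 [-0.92  0.36  0.98  2.16 -0.42  0.82 -0.88] (array([ 0.4,  0.8, -0.6]), 'xang', np.float64(20.83), 'yaw', np.float64(11.66884275675956))
```

View pics/w11.png

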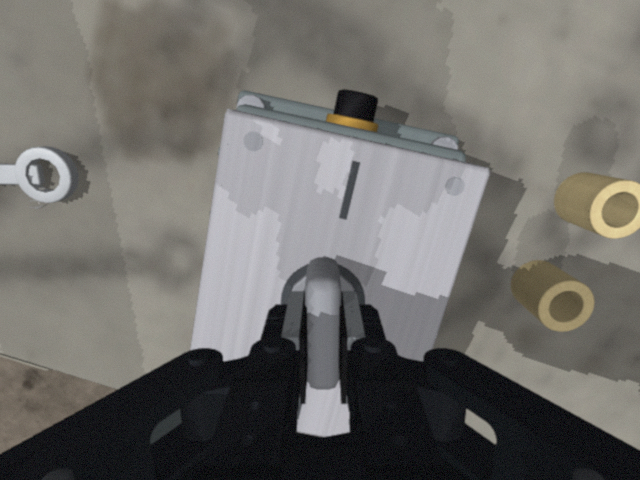

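Request:
{"fn": "move_arm", "kwargs": {
  "moves": [
    {"translation": [0,0,0],"yaw": 6,"grip": -1},
    {"translation": [0,0,0],"yaw": 11.7,"grip": -1},
    {"translation": [0,0,0],"yaw": 11.7,"grip": -1},
    {"translation": [0,0,0],"yaw": 11.7,"grip": -1}
  ]
}}

```text
time: 13.42
eef_pos: [0.4726, -0.0108, 0.067]
ee_rot: [0.997, 0.08, -0.0, -0.0]
force: [-0.1, 0.1, -2.7]
opening: 0.0106
```

Run:
```python
from h import *
from station import *
s=read_state();print(s["time"],s["eef_pos"],s["force"],s["wrist_torque"],s["opening"],rel(s,(.4733,-.0114,.0674),9.16))
d=get_image("wrist"); cv2.imwrite("pics/w12.png",d["img"]); np.savez("pics/w12.npz",**d)
```

```text
13.425 [ 0.47261886 -0.01075321  0.06704719] [-0.14850471  0.09688753 -2.74635785] [0.00297113 0.02624065 0.02827689] 0.010595685063412137 (array([ 0.6,  0.7, -0.4]), 'xang', np.float64(9.15), 'yaw', np.float64(-0.013033150469723864))
```

View pics/w12.png

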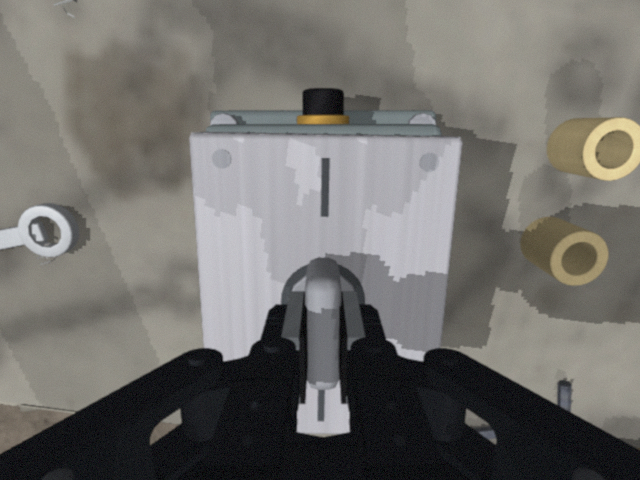

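Request:
{"fn": "move_arm", "kwargs": {
  "moves": [
    {"translation": [0,0,1.5],"yaw": 0,"grip": -1},
    {"translation": [0,0,3],"yaw": 0,"grip": -1},
    {"translation": [0,0,4.5],"yaw": 0,"grip": -1},
    {"translation": [0,0,4.5],"yaw": 0,"grip": -1}
  ]
}}

```text
time: 13.98
eef_pos: [0.4728, -0.0108, 0.063]
ee_rot: [0.997, 0.079, -0.0, -0.0]
force: [-2.0, 0.4, 3.6]
opening: 0.0104
```

Run:
```python
from h import *
from station import *
s=read_state();print(s["time"],s["eef_pos"],s["force"],s["wrist_torque"],s["opening"],rel(s,(.4733,-.0114,.0574),9.16))
```

```text
13.975 [ 0.47280643 -0.01081348  0.06297898] [-2.02888848  0.41790222  3.58770131] [ 0.08253683  0.42812572 -0.01420189] 0.010430252306614493 (array([0.4, 0.7, 5.6]), 'xang', np.float64(9.03), 'yaw', np.float64(-0.1296827319776952))
```

Request:
{"fn": "move_arm", "kwargs": {
  "moves": [
    {"translation": [0,0,1.5],"yaw": 0,"grip": -1},
    {"translation": [0,0,3],"yaw": 0,"grip": -1},
    {"translation": [0,0,4.5],"yaw": 0,"grip": -1},
    {"translation": [0,0,5],"yaw": 0,"grip": -1},
    {"translation": [0,0,5],"yaw": 0,"grip": -1}
  ]
}}

```text
time: 14.6
eef_pos: [0.4729, -0.0108, 0.0583]
ee_rot: [0.997, 0.079, -0.0, -0.0]
force: [-3.9, 0.7, 9.5]
opening: 0.0105
```

Run:
```python
from h import *
from station import *
s=read_state();print(s["time"],s["eef_pos"],s["force"],s["wrist_torque"],s["opening"],rel(s,(.4733,-.0114,.0574),9.16))
```

```text
14.6 [ 0.47287581 -0.0108046   0.05833849] [-3.8733681   0.68116133  9.49336874] [0.08682494 0.89572616 0.03940604] 0.010538646979926748 (array([0.3, 0.7, 0.9]), 'xang', np.float64(9.02), 'yaw', np.float64(-0.13559402078753635))
```

Request:
{"fn": "move_arm", "kwargs": {
  "moves": [
    {"translation": [-0.4,0,1],"yaw": 0,"grip": -1},
    {"translation": [-0.4,0,2],"yaw": 0,"grip": -1},
    {"translation": [-0.4,0,2.5],"yaw": 0,"grip": -1},
    {"translation": [-0.4,0,2.5],"yaw": 0,"grip": -1}
  ]
}}

```text
time: 15.1
eef_pos: [0.473, -0.0108, 0.0572]
ee_rot: [0.997, 0.079, -0.0, -0.001]
force: [-8.5, 0.7, 22.6]
opening: 0.0104
```

Run:
```python
from h import *
from station import *
s=read_state();print(s["time"],s["eef_pos"],s["force"],s["wrist_torque"],s["opening"],s["ee_rot"])
d=get_image("wrist"); cv2.imwrite("pics/w13.png",d["img"]); np.savez("pics/w13.npz",**d)
e=get_image("scene"); cv2.imwrite("pics/s13.png",cv2.resize(e["img"][210:390,210:380],None,fx=3.3,fy=3.3,interpolation=cv2.INTER_CUBIC))
```

```text
15.1 [ 0.47295106 -0.0107587   0.05721472] [-8.46913901  0.662055   22.61195896] [0.14622251 1.72952294 0.11032486] 0.010405202410441324 [ 9.96905382e-01  7.85967206e-02 -4.85004193e-04 -1.40700306e-03]
```

View pics/s13.png

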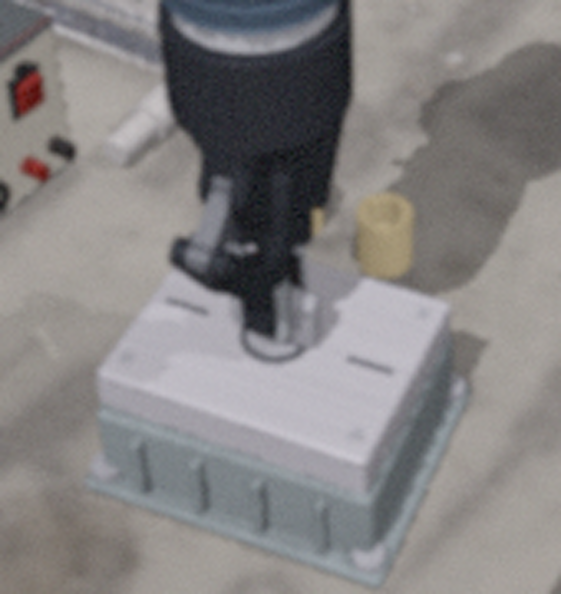

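View pics/w13.png

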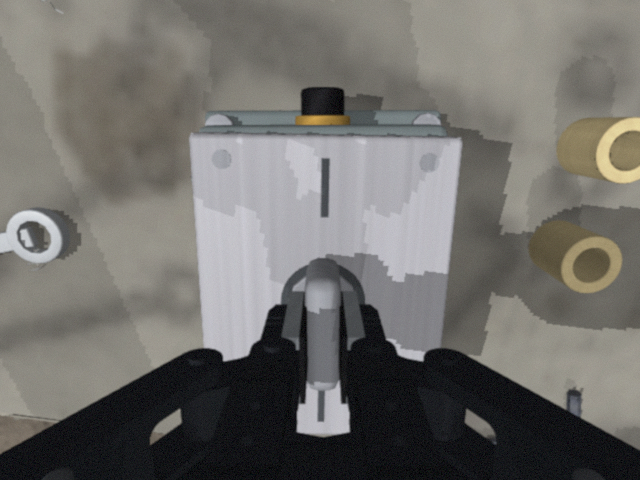

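Request:
{"fn": "move_arm", "kwargs": {
  "moves": [
    {"translation": [0,0,0],"yaw": 0,"grip": -1},
    {"translation": [0,0,0],"yaw": 0,"grip": -1},
    {"translation": [0,0,0],"yaw": 0,"grip": -1},
    {"translation": [0,0,0],"yaw": 0,"grip": -1}
  ]
}}

```text
time: 15.7
eef_pos: [0.4729, -0.0108, 0.0572]
ee_rot: [0.997, 0.079, -0.0, -0.001]
force: [-8.3, 1.8, 21.5]
opening: 0.0105
```

Run:
```python
from h import *
from station import *
s=read_state();print(s["time"],s["eef_pos"],s["force"],s["opening"],s["ee_rot"])
if s["force"][2]>15 and s["eef_pos"][2]<.0582: print(job_done())
```

```text
15.7 [ 0.47293425 -0.01076576  0.0571983 ] [-8.33771201  1.8408138  21.49107459] 0.010539210986617985 [ 9.96907562e-01  7.85692174e-02 -4.53910629e-04 -1.40885205e-03]
the job is handed in; nothing more can be done
None
```

I carried the cover by its wing onto the housing neck and turned the wing about 51.5° clockwise into line with the marks. I then pressed the cover home and handed the job in at 15.7 s, still gripping and pressing.

**Last checks:**
- **Height:** the tool settled at 57.2 mm. I expected 57.4 mm at home, worked out from the wing height at the grasp.
- **Push:** the upward force on the tool rose from 9.5 N to about 22 N over the last stretch. That fits the plate resting on the rim with the seal fully down. It held steady at 21.5 N.
- **Level and square:** tool tilt was about 0.003 rad. The wing was about 0.1° from the measured housing line. The last wrist picture shows the wing in line with both marks.

**Checks that failed or disagreed:**
- **First grasp:** it closed on nothing, because the finger ends sat about 31 mm short of the reported TCP. I saw this in the wrist picture and re-gripped lower.
- **Scene camera:** it placed the housing and the cover 3–5 mm from where the top and wrist cameras did. I used the top and wrist values, which agreed within 1 mm.
- **Side load:** about 8 N sideways remained on the tool at the end. A 0.4 mm shift to relieve it did not reduce it.

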